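Set out the sharpening stones from the pile into their cradles

TASK

The four sharpening stones were piled on one another after the last use; set the bench up for sharpening again. Take the pile apart and lay every stone flat, fully down, in the wooden cradle whose recess is cut to its own size (the longest stone in the longest recess, and so on). Stones chip, so set each down gently, never drop or tip one over, and leave the smoothing plane and the marking gauge where they lie.

Things in the scene. Friction and masses are not known exactly. Their poses are not given: they have to be found in the camera images.
- coarse_stone: loose coarse sharpening stone, a bar 170 x 54 x 30 mm (length x width x thickness), the longest: charcoal upper layer bonded on a mid-grey lower layer; about 600 g; at the start standing on the bench, lowest in the pile. Origin: centre of its underside; x along its length, y across its width, z up.
- medium_stone: loose medium sharpening stone, a bar 140 x 49 x 27 mm (length x width x thickness), rust-red upper layer bonded on a tan lower layer; about 410 g; at the start in the pile, lying on the coarse stone, centred on it within about 7 mm and parallel within 4 degrees. Origin: centre of its underside; x along its length, y across its width, z up.
- fine_stone: loose fine sharpening stone, a bar 110 x 44 x 24 mm (length x width x thickness), cream-white all through; about 260 g; at the start in the pile, lying on the medium stone, centred on it within about 7 mm and parallel within 4 degrees. Origin: centre of its underside; x along its length, y across its width, z up.
- finishing_stone: loose finishing sharpening stone, a bar 80 x 39 x 24 mm (length x width x thickness), the shortest: dark green all through; about 165 g; at the start in the pile, lying on the fine stone, centred on it within about 7 mm and parallel within 4 degrees. Origin: centre of its underside; x along its length, y across its width, z up.
- coarse_cradle: cradle of the coarse stone: dark wooden block 206 x 84 x 18 mm, screwed to the bench, with one rectangular recess 180 x 64 mm, 8 mm deep (10 mm longer and wider than its stone; the mouth has a 3 mm bevel), recess floor 10 mm above the bench; a seated stone's underside is 10 mm and its top 40 mm above the bench. Origin: centre of the block's underside, below the middle of the recess; x along its length, y across, z up.
- medium_cradle: cradle of the medium stone: dark wooden block 176 x 79 x 18 mm, screwed to the bench, with one rectangular recess 150 x 59 mm, 8 mm deep (10 mm longer and wider than its stone; the mouth has a 3 mm bevel), recess floor 10 mm above the bench; a seated stone's underside is 10 mm and its top 37 mm above the bench. Origin: centre of the block's underside, below the middle of the recess; x along its length, y across, z up.
- fine_cradle: cradle of the fine stone: dark wooden block 146 x 74 x 18 mm, screwed to the bench, with one rectangular recess 120 x 54 mm, 8 mm deep (10 mm longer and wider than its stone; the mouth has a 3 mm bevel), recess floor 10 mm above the bench; a seated stone's underside is 10 mm and its top 34 mm above the bench. Origin: centre of the block's underside, below the middle of the recess; x along its length, y across, z up.
- finishing_cradle: cradle of the finishing stone: dark wooden block 116 x 69 x 18 mm, screwed to the bench, with one rectangular recess 90 x 49 mm, 8 mm deep (10 mm longer and wider than its stone; the mouth has a 3 mm bevel), recess floor 10 mm above the bench; a seated stone's underside is 10 mm and its top 34 mm above the bench. Origin: centre of the block's underside, below the middle of the recess; x along its length, y across, z up.
- smoothing_plane: bystander: small wooden pull plane with a dark iron, 100 x 242 x 73 mm, standing loose on its sole at the back of the work. Origin: centre of its underside; y roughly along its length, z up.
- marking_gauge: bystander: wooden marking gauge, a 210 mm beam through a square fence 60 x 22 x 55 mm, lying loose at the back of the work. Origin: centre of its underside; y along the beam, z up.

How it is judged:
By the outcome, as a careful person would: the job done as asked, in the order asked, and still so for the second after the job is handed in, with the robot touching nothing.
It also fails if it takes over 104 s, if anything falls off the work surface, if the arm or the gripper's body presses on something with over 40 N, if the wrist force passes 120 N, or if a joint passes its speed limit or range.

ROBOT

A 6-joint arm with a two-finger parallel gripper is mounted at the origin on a cart in front of the work surface, level with it; the furniture and walls round the work are solid. World frame = base frame: x ahead of the robot, y to its left, z up, the work surface at z = 0. Lengths are in m, angles in rad, forces in N, time in s.
With the tool pointing down it reaches from about 0.35 to 0.975 m from the base axis. Payload 4.9 kg.
Tool frame: the origin (TCP) lies midway between the tips of the shut fingers; the grasp point (between the pads) lies 19 mm behind it; z points along the fingers, y is the line along which they close (so a half turn about z gives the same grasp; the last joint's range is limited). The gripper opens to 85 mm and grips with 20 to 120 N. Pads are 22 mm wide; open, the fingers measure 114 mm over their backs; the gripper's body (76 mm by 85 mm) begins 54 mm behind the grasp point. The pads swing forward as they close: fully open they stand 13 mm farther back than shut.
Start: joints at [1.222, 0.053, 1.613, -0, 1.476, -0.119], TCP at [0.142, 0.609, 0.231] pointing down, gripper open.
Joint ranges: [-3.01, 3.01], [-1.01, 2.22], [0.06, 2.58], [-1.02, 4.17], [0.09, 2.62], [-3.14, 3.14]. Speed limits (rad/s): [2.57, 2.57, 3.14, 3.14, 3.14, 3.14].

INTERFACE

Orientations are given as a 3x3 rotation matrix whose columns are the frame's x, y, z axes.
In Python, from station import sensors, get_image, bot gives the robot as it stands.
- The arm moves only by the tool play_rows, never from a script. Its arguments are lists of equal length, an entry for each row: "travel": the shift along the tool's x, y, z in cm, a list of three; "spin": the turn about the tool's z in rad; "hand": the opening in per cent of the stroke, from 0 (shut) to 100 (fully open). A call has 1 to 5 rows; each row is the pose to reach, as a shift and turn from the pose commanded when the call began, along the tool's axes at that moment; what a row does not reach only later rows make up. A row lasts 1/12 s, in which the tool goes at most 41.7 mm and 7.16 degrees, less where a joint would pass 70% of its speed; a pose out of reach is approached as far as the arm can. A call with a gripper value outside its range is refused whole. The fingers move at their own pace and stop on an object; the grip force is fixed at half the most. Time passes only in rows, so rows that repeat a pose let the fingers close. It gives the time, the measured TCP pose, the force, the opening and the grip force at its end, in the units of the state.
- sensors.read_state(): the state, without advancing time (a new reading comes with each control period).
- get_image(name): name is "side" or "top"; returns a dict with "color" (384x512x3 uint8, red, green, blue), "range_z" (384x512 float32, m along the optical axis (not along the pixel's ray), 0 where there is no reading), "fx", "fy", "cx", "cy" (pixels), "k1" (the pictures are not rectified: a ray, as slopes to the right and down, at radius r is drawn at 1 + k1 r^2 times it, then the intrinsics apply), "pose" (4x4, takes a point from camera to world coordinates). Camera axes: x right, y up, looking along -z (the intrinsics and any distortion apply to the point x, -y, -z); pixel columns grow to the right and rows downward; lengths in m; the calibration is good to about 2 mm. A picture is of the moment at which its call begins.
- bot.job_done(): hands the job in; it is judged then, once.
The state is a dict: "clock": time; "joint_pos": joint angles; "qd": joint speeds; "joint_efforts": joint torques, N m; "tool_pos": TCP position; "ee_rot": TCP orientation; "wrist_force": force on the tool from outside, world axes, zero at the start; "wrist_torque": the same for the moment, N m; "finger_gap": opening from 0.0 (shut) to 1.0 (fully open); "gripper_force": force on a finger pad.
Only numpy, scipy, OpenCV 4.12 (cv2) and the standard library are available. Lean on these libraries where they do the work, as an engineer would, in place of code of your own. Each camera call takes 0.05 s, during which the arm holds its last target. There are 200 camera calls.

## Working session

There is one attempt and no reset: what is moved stays moved. The work goes in short steps, Python scripts to look and compute and a tool call to move; the robot and the scene stay as the last step left them, time stands still between calls to the robot, and variables do not carry over. Pictures are saved under pics/ and viewed, at most 14 in all, crops included, and the job is handed in when it is done.

Besides the shell and the picture viewer there is one more tool, called by a JSON object that holds its "api" and its "payload", one argument or row to a line. play_rows: Moves the arm, as the interface text tells. Its arguments: {"type":"object","properties":{"travel":{"type":"array","items":{"type":"array","items":{"type":"number"}}},"spin":{"type":"array","items":{"type":"number"}},"hand":{"type":"array","items":{"type":"number"}}},"required":["travel","spin","hand"]}

```bash
mkdir -p pics; ls; cat > h.py <<'E'
import numpy as np, cv2
from station import sensors, get_image
def cloud(im):
    H,W=im["range_z"].shape
    v,u=np.mgrid[0:H,0:W].astype(float)
    K=np.array([[im["fx"],0,im["cx"]],[0,im["fy"],im["cy"]],[0,0,1]])
    n=cv2.undistortPoints(np.stack([u.ravel(),v.ravel()],1)[:,None],K,np.array([im["k1"],0,0,0.]))[:,0]
    d=im["range_z"].ravel()
    P=np.stack([n[:,0]*d,-n[:,1]*d,-d],1)
    T=im["pose"]
    return (P@T[:3,:3].T+T[:3,3]).reshape(H,W,3)
def save(im,name,crop=None,s=1):
    c=im["color"][:,:,::-1]
    if crop: c=c[crop[1]:crop[3],crop[0]:crop[2]]
    cv2.imwrite("pics/"+name,cv2.resize(c,None,fx=s,fy=s,interpolation=cv2.INTER_CUBIC))
E
python3 - <<'E'
from h import *
for n in("top","side"):
    im=get_image(n); save(im,n+"0.png",s=1.5); np.savez("pics/"+n+"0.npz",**im); print(n,im["pose"].round(3).tolist(),im["fx"],im["k1"])
s=sensors.read_state(); print(s)
E
```

```text
pics
top [[0.007, 0.991, -0.134, 0.479], [-1.0, 0.01, 0.023, 0.076], [0.024, 0.134, 0.991, 1.254], [0.0, 0.0, 0.0, 1.0]] 420.59529309169 -0.049934361028843154
side [[-0.985, 0.085, -0.151, 0.414], [-0.172, -0.369, 0.914, 1.378], [0.022, 0.926, 0.378, 0.621], [0.0, 0.0, 0.0, 1.0]] 483.52889515492404 0.06992641909685883
{'clock': 0.1, 'joint_pos': array([ 1.22202549e+00,  5.32761085e-02,  1.61412566e+00,  5.44394719e-06,
        1.47602996e+00, -1.19013496e-01]), 'qd': array([ 0.00087433, -0.00195053, -0.00322743,  0.00189113,  0.00064533,
       -0.00066261]), 'joint_efforts': array([ 2.95830596e-04, -3.94901276e+01, -3.71363819e+01, -1.40184643e-04,
        3.86589876e-03,  1.30438798e-05]), 'tool_pos': array([0.14215253, 0.60804637, 0.23021365]), 'ee_rot': array([[-9.73721498e-01,  2.27741174e-01, -6.33583521e-04],
       [ 2.27741945e-01,  9.73719993e-01, -1.72649713e-03],
       [ 2.23738459e-04, -1.82542091e-03, -9.99998309e-01]]), 'wrist_force': array([-0.99202084, -1.29365046,  0.67437578]), 'wrist_torque': array([ 0.02693141, -0.0280593 , -0.02366718]), 'gripper_force': 0.0, 'finger_gap': 1.0017974254999833}
```

View pics/top0.png

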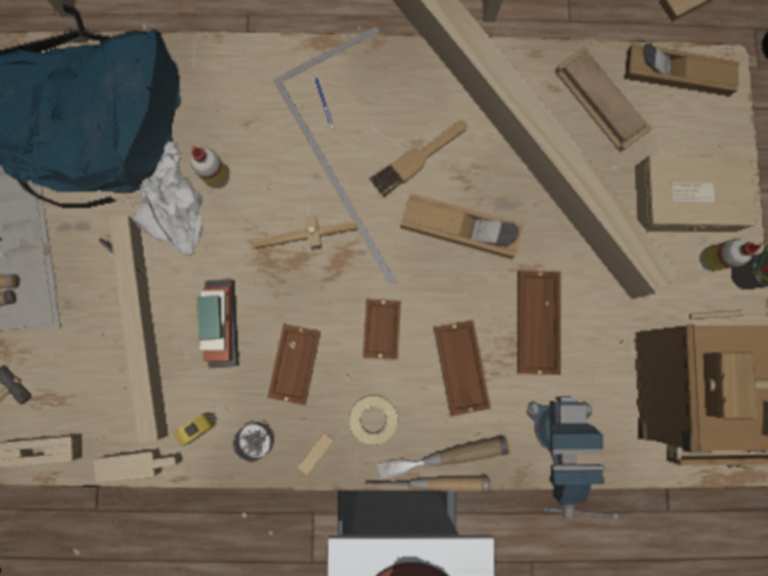

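View pics/side0.png

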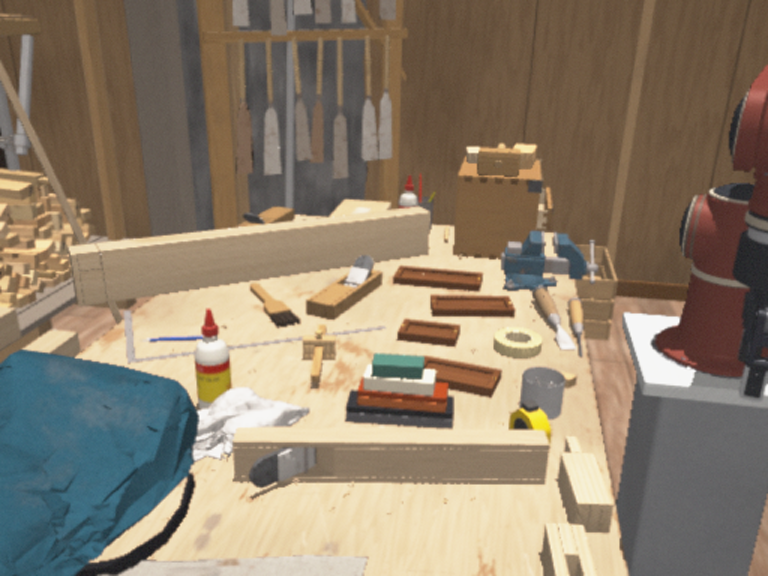

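The top picture shows the pile at (218,322) and the cradles, left to right in the enlarged picture: fine (294,364), finishing (382,329), medium (462,367) and coarse (539,323). The gauge is at (310,232) and the plane at (460,226). The side view shows the pile at (400,390), with the finishing stone on top. Next I measure them all.

```bash
cat > m.py <<'E'
from h import *
def rect(XY):
    c,(w,h),a=cv2.minAreaRect((XY*1000).astype(np.float32)); a=np.radians(a)
    b=cv2.boxPoints((c,(w,h),np.degrees(a))); e=[b[1]-b[0],b[2]-b[1]]; e=max(e,key=np.linalg.norm)
    yaw=np.arctan2(e[1],e[0]); yaw=(yaw+np.pi/2)%np.pi-np.pi/2
    return np.round(c,1),np.round(sorted((w,h)),1),round(float(yaw),4)
def blob(mask,k=0):
    n,l,st,_=cv2.connectedComponentsWithStats(mask.astype(np.uint8)); 
    i=1+np.argmax(st[1:,4]); return l==i
E
cat > run.py <<'E'
from m import *
im=dict(np.load("pics/top0.npz")); P=cloud(im); z=P[...,2]
print("bench z",np.median(z[180:190,150:170]), np.median(z[290:300,200:220]))
for n,(u,v) in dict(fine=(196,243),fin=(255,219),med=(308,245),coarse=(359,215)).items():
    m=np.zeros(z.shape,bool); m[v-42:v+42,u-24:u+24]=1
    m&=(z>.012)&(z<.03); m=blob(m); Q=P[m]; print(n,rect(Q[:,:2]),np.percentile(Q[:,2],[5,50,95]).round(4))
    hsv=None
    # floor of recess
sub=np.zeros(z.shape,bool); sub[180:250,125:165]=1
for n,t in(("coarse",.030),("med",.057),("fine",.081),("fin",.105)):
    m=sub&(z>t-.006); 
    if m.sum(): 
        m=blob(m); e=sub&(abs(z-t)<.006); print(n,rect(P[m][:,:2]),m.sum(),np.median(z[e]).round(4))
print("max z",z[sub].max())
for n,(a,b,c,d) in dict(beam=(70,145,110,290),plane=(265,128,350,172),gauge=(165,140,240,168)).items():
    q=P[b:d,a:c]; q=q[q[...,2]>.01]; print(n,q.min(0).round(3),q.max(0).round(3))
E
python3 run.py
```

```text
bench z 0.0012672729757725598 0.003326875320059264
fine (array([482.8, 228.9]), array([ 75.1, 146.5]), -0.1904) [0.0125 0.0171 0.0221]
fin (array([552.9,  58.4]), array([ 68.9, 116.3]), -0.0526) [0.0125 0.0173 0.0222]
med (array([478.4, -99.5]), array([ 80.2, 177.2]), 0.1942) [0.0125 0.0173 0.0224]
coarse (array([ 568.8, -251.7]), array([ 86.2, 207. ]), -0.0273) [0.0124 0.0175 0.0222]
coarse (array([563.4, 241.2]), array([172. , 327.7]), -1.5591) 1348 0.0305
med (array([553.6, 238.5]), array([140.8, 327.6]), 1.5472) 1006 0.0572
fine (array([550.2, 236.7]), array([111.8, 332.3]), 1.4791) 701 0.0819
fin (array([545.3, 236.9]), array([ 85. , 336.5]), 1.4282) 437 0.1058
max z 1.2535371703690907
beam [0.348 0.076 0.01 ] [0.765 0.606 1.254]
plane [ 0.479 -0.219  0.01 ] [0.822 0.076 1.254]
gauge [0.479 0.076 0.012] [0.773 0.315 1.254]
```

```bash
sed -i 's/z=P\[...,2\]/P[im["range_z"]==0]=-1; z=P[...,2]/' run.py; python3 run.py | tail -9
```

```text
coarse (array([ 568.8, -251.7]), array([ 86.2, 207. ]), -0.0273) [0.0124 0.0175 0.0222]
coarse (array([560.9, 372.8]), array([ 56.7, 171.1]), 0.086) 1342 0.0305
med (array([557.1, 373.2]), array([ 49.9, 140.9]), 0.0401) 1001 0.0572
fine (array([563.3, 374.5]), array([ 45.9, 110. ]), 0.0378) 697 0.0819
fin (array([565.4, 375.7]), array([41.2, 80.3]), 0.106) 434 0.1058
max z 0.11185375187102986
beam [0.348 0.471 0.01 ] [0.765 0.606 0.074]
plane [ 0.697 -0.219  0.01 ] [0.822 0.022 0.077]
gauge [0.711 0.109 0.012] [0.773 0.315 0.061]
```

```bash
cat > plan.py <<'E'
# usage: plan.py x y z yaw ncalls : straight move in ncalls calls (5 rows each); yaw = stone length direction
import sys; from h import *
x,y,z,yaw,n=map(float,sys.argv[1:6]); n=int(n)
s=sensors.read_state(); R=s["ee_rot"]; p=s["tool_pos"]
a=np.arctan2(R[1,0],R[0,0]); d=(yaw-a+np.pi/2)%np.pi-np.pi/2
print("t %.2f pos"%s["clock"],p.round(4),"yaw %.3f turn %.3f"%(a,d),"F",s["wrist_force"].round(1),"gap %.3f grip %.1f q1 %.2f q6 %.2f"%(s["finger_gap"],s["gripper_force"],s["joint_pos"][0],s["joint_pos"][5]))
D=np.array([x,y,z])-p
print("dist",(np.linalg.norm(D)*1000).round(1))
for k in range(n):
    c,q=np.cos(a+d*k/n),np.sin(a+d*k/n); T=np.array([[c,q,0],[q,-c,0],[0,0,-1]]) # columns x,y,z
    print("call",k,"travel cm",(T.T@D/n*100).round(2),"spin %.3f"%(-d/n))
E
python3 plan.py .5654 .3757 .16 .106 3
```

```text
t 0.10 pos [0.1422 0.608  0.2302] yaw 2.912 turn 0.336 F [-1.  -1.3  0.7] gap 1.002 grip 0.0 q1 1.22 q6 -0.12
dist 487.9
call 0 travel cm [-15.5   -4.33   2.34] spin -0.112
call 1 travel cm [-14.92  -6.03   2.34] spin -0.112
call 2 travel cm [-14.15  -7.66   2.34] spin -0.112
```

{"api": "play_rows", "payload": {
  "travel": [
    [-2,-0.5,0],
    [-5,-1.4,0.5],
    [-9,-2.5,1],
    [-12.5,-3.5,1.8],
    [-15.5,-4.3,2.3]
  ],
  "spin": [-0.02,-0.04,-0.06,-0.09,-0.112],
  "hand": [100,100,100,100,100]
}}

```text
clock: 0.52
tool_pos: [0.2848, 0.5297, 0.2071]
ee_rot: [[-0.993, 0.116, -0.0], [0.116, 0.993, -0.001], [0.0, -0.002, -1.0]]
wrist_force: [0.1, -0.5, -0.8]
finger_gap: 1.0
gripper_force: 0.0
```

{"api": "play_rows", "payload": {
  "travel": [
    [-3,-1.2,0.5],
    [-6,-2.4,1],
    [-9,-3.6,1.4],
    [-12,-4.8,1.9],
    [-14.9,-6,2.3]
  ],
  "spin": [-0.02,-0.04,-0.06,-0.09,-0.112],
  "hand": [100,100,100,100,100]
}}

```text
clock: 0.93
tool_pos: [0.4254, 0.453, 0.1843]
ee_rot: [[-1.0, 0.005, -0.001], [0.005, 1.0, -0.001], [0.001, -0.001, -1.0]]
wrist_force: [0.4, 0.5, 0.6]
finger_gap: 0.998
gripper_force: 0.0
```

{"api": "play_rows", "payload": {
  "travel": [
    [-4,-2.1,0.7],
    [-8,-4.2,1.4],
    [-11,-6,1.8],
    [-13.2,-7.1,2.2],
    [-14.1,-7.6,2.3]
  ],
  "spin": [-0.02,-0.04,-0.06,-0.09,-0.112],
  "hand": [100,100,100,100,100]
}}

```text
clock: 1.35
tool_pos: [0.5676, 0.3744, 0.1603]
ee_rot: [[-0.995, -0.104, -0.001], [-0.104, 0.995, -0.002], [0.001, -0.002, -1.0]]
wrist_force: [-0.1, 0.3, 0.6]
finger_gap: 1.0
gripper_force: 0.0
```

```bash
python3 plan.py .5654 .3757 .0905 .106 1
```

```text
t 1.35 pos [0.5676 0.3744 0.1603] yaw -3.038 turn 0.002 F [-0.1  0.3  0.6] gap 1.000 grip 0.0 q1 0.47 q6 -1.20
dist 69.9
call 0 travel cm [0.2  0.15 6.98] spin -0.002
```

{"api": "play_rows", "payload": {
  "travel": [
    [0.2,0.15,1.8],
    [0.2,0.15,4],
    [0.2,0.15,6],
    [0.2,0.15,6.7],
    [0.2,0.15,7]
  ],
  "spin": [0,0,0,0,0],
  "hand": [100,100,100,100,90]
}}

```text
clock: 1.77
tool_pos: [0.5612, 0.3779, 0.0893]
ee_rot: [[-0.994, -0.106, -0.004], [-0.106, 0.994, -0.002], [0.005, -0.002, -1.0]]
wrist_force: [-0.4, -0.2, 0.4]
finger_gap: 0.901
gripper_force: 0.0
```

{"api": "play_rows", "payload": {
  "travel": [
    [0,0,0],
    [0,0,0],
    [0,0,0],
    [0,0,0],
    [0,0,0]
  ],
  "spin": [0,0,0,0,0],
  "hand": [70,60,55,50,46]
}}

```text
clock: 2.18
tool_pos: [0.5635, 0.3789, 0.0938]
ee_rot: [[-0.994, -0.106, 0.002], [-0.106, 0.994, 0.001], [-0.002, 0.0, -1.0]]
wrist_force: [1.0, -1.1, 0.2]
finger_gap: 0.459
gripper_force: 0.4
```

{"api": "play_rows", "payload": {
  "travel": [
    [0,0,0],
    [0,0,0],
    [0,0,0],
    [0,0,0],
    [0,0,0]
  ],
  "spin": [0,0,0,0,0],
  "hand": [42,38,30,20,20]
}}

```text
clock: 2.6
tool_pos: [0.5637, 0.3792, 0.0941]
ee_rot: [[-0.994, -0.106, 0.002], [-0.106, 0.994, 0.001], [-0.002, 0.001, -1.0]]
wrist_force: [-0.4, -0.7, 5.5]
finger_gap: 0.438
gripper_force: 60.9
```

```bash
python3 plan.py .5654 .3757 .14 .106 1; python3 - <<'E'
from h import *
im=get_image("side"); save(im,"g1.png",(210,180,370,320),4)
E
```

```text
t 2.60 pos [0.5637 0.3792 0.0941] yaw -3.035 turn -0.000 F [-0.4 -0.7  5.5] gap 0.438 grip 60.9 q1 0.48 q6 -1.19
dist 46.1
call 0 travel cm [-0.14 -0.36 -4.59] spin 0.000
```

View pics/g1.png

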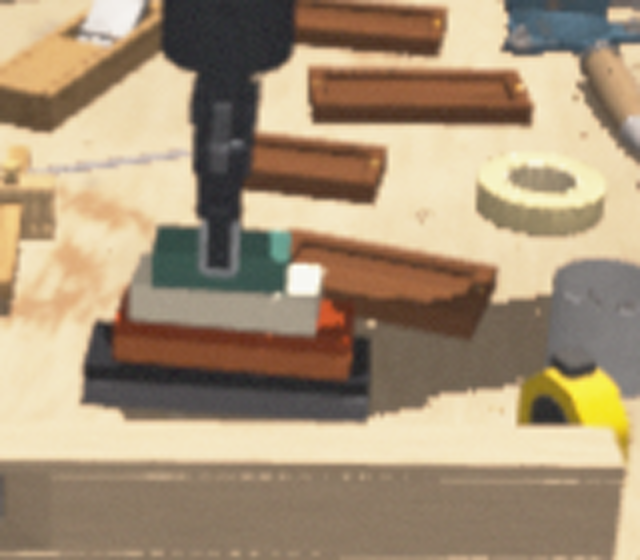

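The picture shows the pads on the finishing stone at (218,250), clear of the cream stone below it. Lift and carry next.

{"api": "play_rows", "payload": {
  "travel": [
    [0,0,-0.4],
    [0,0,-1.2],
    [0,0,-2.5],
    [0,0,-4],
    [0,0,-5]
  ],
  "spin": [0,0,0,0,0],
  "hand": [20,20,20,20,20]
}}

```text
clock: 3.07
tool_pos: [0.5635, 0.3792, 0.1451]
ee_rot: [[-0.994, -0.106, 0.002], [-0.106, 0.994, 0.001], [-0.002, 0.001, -1.0]]
wrist_force: [-0.3, 0.2, -0.7]
finger_gap: 0.435
gripper_force: 60.2
```

```bash
python3 plan.py .5517 .0584 .11 -.053 2
```

```text
t 3.07 pos [0.5635 0.3792 0.1451] yaw -3.035 turn -0.159 F [-0.3  0.2 -0.7] gap 0.435 grip 60.2 q1 0.48 q6 -1.19
dist 322.9
call 0 travel cm [  2.29 -15.89   1.75] spin 0.080
call 1 travel cm [  1.02 -16.02   1.75] spin 0.080
```

{"api": "play_rows", "payload": {
  "travel": [
    [0.2,-1.5,0],
    [0.6,-4.5,0],
    [1.2,-8.5,0.5],
    [1.8,-12.3,1.2],
    [2.3,-15.9,1.7]
  ],
  "spin": [0.01,0.03,0.05,0.07,0.08],
  "hand": [20,20,20,20,20]
}}

```text
clock: 3.48
tool_pos: [0.5561, 0.2159, 0.1252]
ee_rot: [[-1.0, -0.026, 0.0], [-0.026, 1.0, -0.001], [-0.0, -0.001, -1.0]]
wrist_force: [-0.4, 0.2, -2.1]
finger_gap: 0.442
gripper_force: 60.4
```

{"api": "play_rows", "payload": {
  "travel": [
    [0.3,-4,0.5],
    [0.6,-8,1],
    [0.8,-12,1.4],
    [0.9,-14.8,1.7],
    [1,-16,1.8]
  ],
  "spin": [0.02,0.04,0.06,0.07,0.08],
  "hand": [20,20,20,20,20]
}}

```text
clock: 3.9
tool_pos: [0.5501, 0.054, 0.107]
ee_rot: [[-0.998, 0.058, -0.001], [0.058, 0.998, -0.001], [0.001, -0.001, -1.0]]
wrist_force: [0.8, 0.7, -2.3]
finger_gap: 0.435
gripper_force: 60.5
```

{"api": "play_rows", "payload": {
  "travel": [
    [0,0,1],
    [0,0,2.5],
    [0,0,4],
    [0,0,5],
    [0,0,5]
  ],
  "spin": [0,0,0,0,0],
  "hand": [20,20,20,20,20]
}}

```text
clock: 4.32
tool_pos: [0.5487, 0.0589, 0.0543]
ee_rot: [[-0.999, 0.053, -0.005], [0.053, 0.999, 0.0], [0.005, 0.0, -1.0]]
wrist_force: [-0.4, 0.5, -1.6]
finger_gap: 0.435
gripper_force: 60.5
```

{"api": "play_rows", "payload": {
  "travel": [
    [0,0,0],
    [0,0,0],
    [0,0,0]
  ],
  "spin": [0,0,0],
  "hand": [20,20,20]
}}

```text
clock: 4.57
tool_pos: [0.5519, 0.0583, 0.0585]
ee_rot: [[-0.999, 0.053, 0.002], [0.053, 0.999, -0.0], [-0.002, 0.0, -1.0]]
wrist_force: [-0.6, 0.3, -1.2]
finger_gap: 0.437
gripper_force: 60.5
```

```bash
python3 plan.py .5517 .0584 .0235 -.053 1; python3 - <<'E'
from h import *
im=get_image("side"); save(im,"g2.png",(220,160,380,280),4)
E
```

```text
t 4.57 pos [0.5519 0.0583 0.0585] yaw 3.088 turn 0.000 F [-0.6  0.3 -1.2] gap 0.437 grip 60.5 q1 -0.03 q6 -1.55
dist 35.0
call 0 travel cm [0.02 0.   3.5 ] spin -0.000
```

View pics/g2.png

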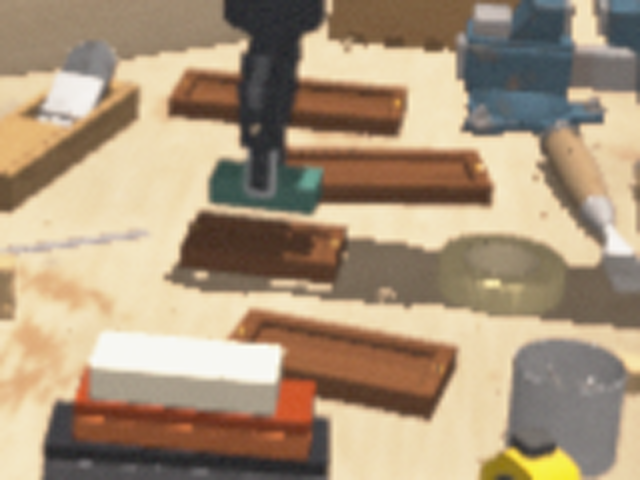

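The picture shows the finishing stone level above its cradle at (265,185), aligned with the recess. Lower it gently.

{"api": "play_rows", "payload": {
  "travel": [
    [0,0,0.9],
    [0,0,1.8],
    [0,0,2.4],
    [0,0,2.8],
    [0,0,3]
  ],
  "spin": [0,0,0,0,0],
  "hand": [20,20,20,20,20]
}}

```text
clock: 5.03
tool_pos: [0.55, 0.058, 0.0257]
ee_rot: [[-0.999, 0.054, -0.002], [0.054, 0.999, 0.0], [0.002, -0.0, -1.0]]
wrist_force: [0.2, 0.1, -1.4]
finger_gap: 0.437
gripper_force: 60.5
```

{"api": "play_rows", "payload": {
  "travel": [
    [0,0,0.1],
    [0,0,0.2],
    [0,0,0.3],
    [0,0,0.4],
    [0,0,0.4]
  ],
  "spin": [0,0,0,0,0],
  "hand": [20,20,20,20,20]
}}

```text
clock: 5.45
tool_pos: [0.5511, 0.058, 0.0234]
ee_rot: [[-0.999, 0.054, 0.0], [0.054, 0.999, -0.0], [-0.0, -0.0, -1.0]]
wrist_force: [-0.8, 0.0, -1.4]
finger_gap: 0.438
gripper_force: 60.5
```

{"api": "play_rows", "payload": {
  "travel": [
    [0,0,0.05],
    [0,0,0.1],
    [0,0,0.15],
    [0,0,0.15],
    [0,0,0.15]
  ],
  "spin": [0,0,0,0,0],
  "hand": [20,20,20,20,20]
}}

```text
clock: 5.87
tool_pos: [0.5514, 0.058, 0.0231]
ee_rot: [[-0.999, 0.054, 0.0], [0.054, 0.999, -0.0], [-0.0, -0.0, -1.0]]
wrist_force: [-3.4, -0.3, 5.7]
finger_gap: 0.437
gripper_force: 61.3
```

{"api": "play_rows", "payload": {
  "travel": [
    [0,0,0],
    [0,0,0],
    [0,0,0],
    [0,0,0],
    [0,0,0]
  ],
  "spin": [0,0,0,0,0],
  "hand": [42,46,52,65,80]
}}

```text
clock: 6.28
tool_pos: [0.551, 0.058, 0.0217]
ee_rot: [[-0.999, 0.054, 0.0], [0.054, 0.999, -0.0], [-0.0, -0.0, -1.0]]
wrist_force: [0.3, 0.1, 0.3]
finger_gap: 0.769
gripper_force: 0.0
```

{"api": "play_rows", "payload": {
  "travel": [
    [0,0,0],
    [0,0,-1],
    [0,0,-4],
    [0,0,-8],
    [0,0,-12]
  ],
  "spin": [0,0,0,0,0],
  "hand": [90,100,100,100,100]
}}

```text
clock: 6.7
tool_pos: [0.5498, 0.058, 0.1426]
ee_rot: [[-0.999, 0.054, -0.003], [0.054, 0.999, 0.0], [0.003, -0.0, -1.0]]
wrist_force: [1.3, 0.4, 0.9]
finger_gap: 1.0
gripper_force: 0.0
```

```bash
python3 plan.py .5633 .3745 .14 .038 2; python3 - <<'E'
from h import *
im=get_image("side"); save(im,"g3.png",(220,160,380,280),4)
E
```

```text
t 6.70 pos [0.5498 0.058  0.1426] yaw 3.088 turn 0.092 F [1.3 0.4 0.9] gap 1.000 grip 0.0 q1 -0.03 q6 -1.55
dist 316.8
call 0 travel cm [ 0.18 15.84  0.13] spin -0.046
call 1 travel cm [-0.55 15.83  0.13] spin -0.046
```

View pics/g3.png

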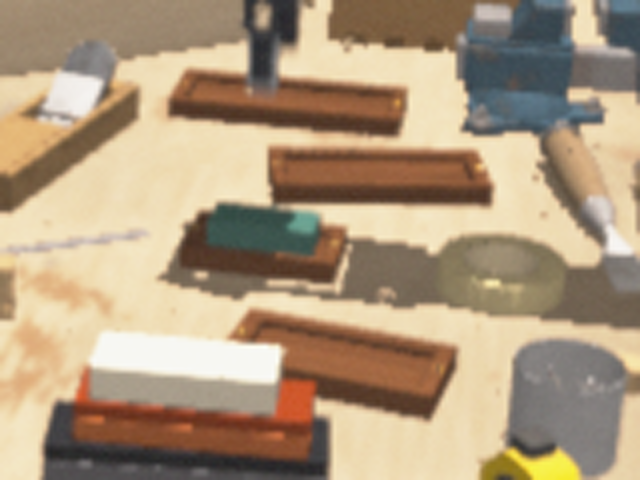

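The picture shows the finishing stone seated flat in its recess at (265,235). The fine stone is next.

{"api": "play_rows", "payload": {
  "travel": [
    [0,2,0],
    [0,5.5,0],
    [0,9.5,0],
    [0.1,13,0],
    [0.2,15.8,0]
  ],
  "spin": [-0.01,-0.02,-0.03,-0.04,-0.046],
  "hand": [100,100,100,100,100]
}}

```text
clock: 7.17
tool_pos: [0.5575, 0.2183, 0.1427]
ee_rot: [[-1.0, 0.007, 0.001], [0.007, 1.0, 0.001], [-0.001, 0.001, -1.0]]
wrist_force: [0.1, 0.2, 1.0]
finger_gap: 1.001
gripper_force: 0.0
```

{"api": "play_rows", "payload": {
  "travel": [
    [-0.2,4,0],
    [-0.3,8.5,0],
    [-0.4,12.5,0],
    [-0.5,15,0],
    [-0.6,15.8,0]
  ],
  "spin": [-0.01,-0.02,-0.03,-0.04,-0.046],
  "hand": [100,100,100,100,100]
}}

```text
clock: 7.58
tool_pos: [0.5642, 0.378, 0.1424]
ee_rot: [[-0.999, -0.043, 0.001], [-0.043, 0.999, 0.002], [-0.001, 0.002, -1.0]]
wrist_force: [-0.4, -0.4, -0.3]
finger_gap: 0.996
gripper_force: 0.0
```

{"api": "play_rows", "payload": {
  "travel": [
    [0,0,0],
    [0,0,0],
    [0,0,0]
  ],
  "spin": [0,0,0],
  "hand": [100,100,100]
}}

```text
clock: 7.83
tool_pos: [0.5649, 0.3725, 0.1418]
ee_rot: [[-0.999, -0.037, -0.0], [-0.037, 0.999, -0.001], [0.0, -0.001, -1.0]]
wrist_force: [0.1, -0.9, -0.3]
finger_gap: 0.997
gripper_force: 0.0
```

```bash
python3 plan.py .5633 .3745 .0685 .038 1
```

```text
t 7.83 pos [0.5649 0.3725 0.1418] yaw -3.105 turn 0.001 F [ 0.1 -0.9 -0.3] gap 0.997 grip 0.0 q1 0.47 q6 -1.13
dist 73.3
call 0 travel cm [0.15 0.21 7.33] spin -0.001
```

{"api": "play_rows", "payload": {
  "travel": [
    [0.1,0.2,1.8],
    [0.15,0.2,4],
    [0.15,0.2,6],
    [0.15,0.2,7],
    [0.15,0.2,7.3]
  ],
  "spin": [0,0,0,0,0],
  "hand": [100,100,100,100,90]
}}

```text
clock: 8.25
tool_pos: [0.5618, 0.3735, 0.066]
ee_rot: [[-0.999, -0.036, -0.004], [-0.036, 0.999, -0.002], [0.004, -0.002, -1.0]]
wrist_force: [-1.0, -0.9, -0.6]
finger_gap: 0.903
gripper_force: 0.0
```

{"api": "play_rows", "payload": {
  "travel": [
    [0,0,0],
    [0,0,0],
    [0,0,0],
    [0,0,0],
    [0,0,0]
  ],
  "spin": [0,0,0,0,0],
  "hand": [75,65,60,55,52]
}}

```text
clock: 8.67
tool_pos: [0.5639, 0.3761, 0.0702]
ee_rot: [[-0.999, -0.038, 0.002], [-0.038, 0.999, 0.001], [-0.002, 0.001, -1.0]]
wrist_force: [-0.0, 0.1, 0.1]
finger_gap: 0.521
gripper_force: 0.1
```

{"api": "play_rows", "payload": {
  "travel": [
    [0,0,0],
    [0,0,0],
    [0,0,0],
    [0,0,0],
    [0,0,0]
  ],
  "spin": [0,0,0,0,0],
  "hand": [48,44,35,25,25]
}}

```text
clock: 9.08
tool_pos: [0.564, 0.3761, 0.0705]
ee_rot: [[-0.999, -0.038, 0.002], [-0.038, 0.999, 0.001], [-0.002, 0.001, -1.0]]
wrist_force: [-0.7, -1.3, 5.8]
finger_gap: 0.494
gripper_force: 60.2
```

{"api": "play_rows", "payload": {
  "travel": [
    [0,0,-0.4],
    [0,0,-1.2],
    [0,0,-2.5],
    [0,0,-4],
    [0,0,-5]
  ],
  "spin": [0,0,0,0,0],
  "hand": [25,25,25,25,25]
}}

```text
clock: 9.5
tool_pos: [0.5638, 0.3762, 0.1213]
ee_rot: [[-0.999, -0.038, 0.002], [-0.038, 0.999, 0.001], [-0.002, 0.001, -1.0]]
wrist_force: [0.5, 0.7, -1.9]
finger_gap: 0.494
gripper_force: 61.5
```

```bash
python3 plan.py .4828 .2289 .095 -.190 1;python3 plan.py .4828 .2289 .095 -.190 2
```

```text
t 9.50 pos [0.5638 0.3762 0.1213] yaw -3.103 turn -0.228 F [ 0.5  0.7 -1.9] gap 0.494 grip 61.5 q1 0.48 q6 -1.13
dist 170.1
call 0 travel cm [  8.65 -14.41   2.63] spin 0.228
t 9.50 pos [0.5638 0.3762 0.1213] yaw -3.103 turn -0.228 F [ 0.5  0.7 -1.9] gap 0.494 grip 61.5 q1 0.48 q6 -1.13
dist 170.1
call 0 travel cm [ 4.33 -7.2   1.32] spin 0.114
call 1 travel cm [ 3.48 -7.65  1.32] spin 0.114
```

{"api": "play_rows", "payload": {
  "travel": [
    [0.6,-1,0],
    [1.7,-2.8,0.3],
    [3,-5,0.8],
    [3.8,-6.3,1.1],
    [4.3,-7.2,1.3]
  ],
  "spin": [0.02,0.05,0.08,0.1,0.114],
  "hand": [25,25,25,25,25]
}}

```text
clock: 9.92
tool_pos: [0.5222, 0.3011, 0.1064]
ee_rot: [[-0.997, 0.077, 0.0], [0.077, 0.997, -0.0], [-0.0, -0.0, -1.0]]
wrist_force: [0.3, 1.0, -2.2]
finger_gap: 0.494
gripper_force: 61.6
```

{"api": "play_rows", "payload": {
  "travel": [
    [1,-2,0.4],
    [2,-4.4,0.8],
    [2.9,-6.3,1.1],
    [3.4,-7.4,1.3],
    [3.5,-7.65,1.3]
  ],
  "spin": [0.03,0.06,0.09,0.11,0.114],
  "hand": [25,25,25,25,25]
}}

```text
clock: 10.33
tool_pos: [0.4815, 0.2274, 0.0929]
ee_rot: [[-0.982, 0.19, -0.0], [0.19, 0.982, -0.0], [0.0, -0.0, -1.0]]
wrist_force: [-0.3, 0.2, -2.4]
finger_gap: 0.495
gripper_force: 61.7
```

{"api": "play_rows", "payload": {
  "travel": [
    [0,0,0.6],
    [0,0,1.8],
    [0,0,2.8],
    [0,0,3.3],
    [0,0,3.5]
  ],
  "spin": [0,0,0,0,0],
  "hand": [25,25,25,25,25]
}}

```text
clock: 10.75
tool_pos: [0.4811, 0.2287, 0.0555]
ee_rot: [[-0.982, 0.188, -0.004], [0.188, 0.982, -0.001], [0.003, -0.002, -1.0]]
wrist_force: [0.0, -0.1, -3.8]
finger_gap: 0.498
gripper_force: 61.7
```

{"api": "play_rows", "payload": {
  "travel": [
    [0,0,0],
    [0,0,0],
    [0,0,0]
  ],
  "spin": [0,0,0],
  "hand": [25,25,25]
}}

```text
clock: 11.0
tool_pos: [0.4827, 0.2288, 0.0582]
ee_rot: [[-0.982, 0.188, 0.001], [0.188, 0.982, 0.0], [-0.001, 0.0, -1.0]]
wrist_force: [0.6, -0.4, -2.5]
finger_gap: 0.49
gripper_force: 61.7
```

```bash
python3 plan.py .4828 .2289 .0235 -.19 1; python3 - <<'E'
from h import *
im=get_image("side"); save(im,"g4.png",(220,160,380,280),4)
E
```

```text
t 11.00 pos [0.4827 0.2288 0.0582] yaw 2.952 turn -0.000 F [ 0.6 -0.4 -2.5] gap 0.490 grip 61.7 q1 0.30 q6 -1.08
dist 34.7
call 0 travel cm [-0.01  0.01  3.47] spin 0.000
```

View pics/g4.png

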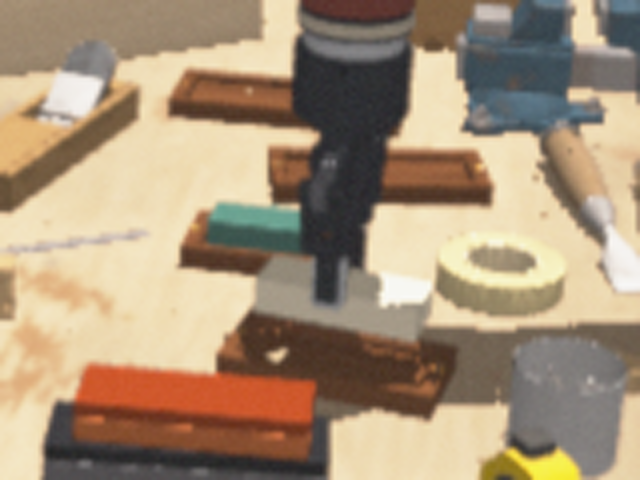

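The fine stone hangs over its cradle at (340,290). There is a light spot in the recess at (278,352), so I check the first top picture for debris in the recesses before lowering.

```bash
python3 - <<'E'
from h import *
im=dict(np.load("pics/top0.npz")); save(im,"c5.png",(175,180,385,280),3.8)
P=cloud(im); print((P[224:240:1,188:204:2,2]*1000).round(0).astype(int))
E
```

```text
[[20 15 11 10 10 10 14  9]
 [15 11 11  5 12  9 14 13]
 [18 11 11 14  7  7 12 11]
 [18  9 11 13 15 12 12  7]
 [19 15 11  9 15 15 14 10]
 [19 14  8 18 13 11 17 11]
 [17 10  4 11 13 19  7  9]
 [19 13 10 10 13 11 13 13]
 [15 11 13  9 12  5  8 11]
 [15 10 10 11  8 11 12 17]
 [12  9  6  8 10  8  9 11]
 [12 10 12  8  8 10  8 14]
 [13 11 10 11 13  7  9  9]
 [11 15 15 12 10 11 10 10]
 [11  8 13 10 13 15 13 14]
 [13  8 10 11  8 10 11  6]]
```

View pics/c5.png

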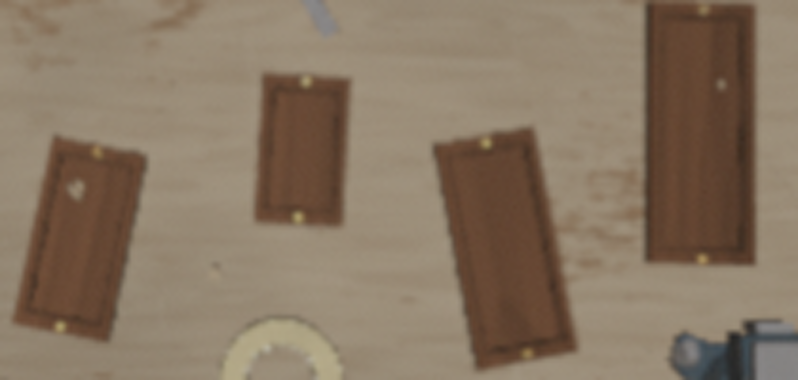

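The crop shows brass screws at the recess ends and small light specks in the fine recess at (75,188) and the coarse recess at (720,85). Their depth equals the floor, so they are flat flecks. I lower the stone and check the seating height.

{"api": "play_rows", "payload": {
  "travel": [
    [0,0,0.9],
    [0,0,1.8],
    [0,0,2.4],
    [0,0,2.8],
    [0,0,3]
  ],
  "spin": [0,0,0,0,0],
  "hand": [25,25,25,25,25]
}}

```text
clock: 11.47
tool_pos: [0.4813, 0.2282, 0.0263]
ee_rot: [[-0.982, 0.189, -0.002], [0.189, 0.982, -0.001], [0.002, -0.001, -1.0]]
wrist_force: [0.6, -1.3, -3.2]
finger_gap: 0.491
gripper_force: 61.7
```

{"api": "play_rows", "payload": {
  "travel": [
    [0,0,0.1],
    [0,0,0.2],
    [0,0,0.3],
    [0,0,0.4],
    [0,0,0.4]
  ],
  "spin": [0,0,0,0,0],
  "hand": [25,25,25,25,25]
}}

```text
clock: 11.88
tool_pos: [0.4823, 0.2286, 0.0239]
ee_rot: [[-0.982, 0.189, 0.0], [0.189, 0.982, 0.0], [-0.0, 0.0, -1.0]]
wrist_force: [-1.0, -0.4, -3.4]
finger_gap: 0.491
gripper_force: 61.7
```

{"api": "play_rows", "payload": {
  "travel": [
    [0,0,0.05],
    [0,0,0.1],
    [0,0,0.15],
    [0,0,0.15],
    [0,0,0.15]
  ],
  "spin": [0,0,0,0,0],
  "hand": [25,25,25,25,25]
}}

```text
clock: 12.3
tool_pos: [0.4826, 0.2287, 0.0235]
ee_rot: [[-0.982, 0.189, 0.0], [0.189, 0.982, -0.0], [-0.0, 0.0, -1.0]]
wrist_force: [-3.9, -0.8, 4.9]
finger_gap: 0.495
gripper_force: 62.6
```

Contact came exactly at the predicted 23.5 mm. Release and go to the medium stone.

{"api": "play_rows", "payload": {
  "travel": [
    [0,0,0],
    [0,0,0],
    [0,0,0],
    [0,0,0],
    [0,0,0]
  ],
  "spin": [0,0,0,0,0],
  "hand": [48,52,58,70,85]
}}

```text
clock: 12.72
tool_pos: [0.4825, 0.2286, 0.0225]
ee_rot: [[-0.982, 0.189, 0.001], [0.189, 0.982, 0.0], [-0.001, 0.0, -1.0]]
wrist_force: [-0.2, -0.5, 0.4]
finger_gap: 0.818
gripper_force: 0.0
```

{"api": "play_rows", "payload": {
  "travel": [
    [0,0,0],
    [0,0,-1],
    [0,0,-4],
    [0,0,-8],
    [0,0,-10]
  ],
  "spin": [0,0,0,0,0],
  "hand": [95,100,100,100,100]
}}

```text
clock: 13.13
tool_pos: [0.4841, 0.2292, 0.1273]
ee_rot: [[-0.982, 0.189, 0.005], [0.189, 0.982, 0.002], [-0.005, 0.003, -1.0]]
wrist_force: [1.8, 0.1, 0.7]
finger_gap: 1.0
gripper_force: 0.0
```

```bash
python3 - <<'E'
from m import *
im=get_image("top"); P=cloud(im); P[im["range_z"]==0]=-1; z=P[...,2]; 
for n,t,(a,b,c,d) in(("fine",.034,(170,200,222,285)),("fin",.034,(230,180,280,260)),("med",.057,(120,170,170,255)),("coarse",.03,(120,170,170,255))):
    s=np.zeros(z.shape,bool); s[b:d,a:c]=1; s&=(z>t-.006)&(z<.07)
    m=blob(s); Q=P[m]; print(n,rect(Q[:,:2]),m.sum(),np.median(Q[:,2]).round(4), np.linalg.lstsq(np.c_[Q[:,:2],np.ones(len(Q))],Q[:,2],rcond=None)[0][:2].round(3))
E
python3 plan.py .5571 .3732 .115 .04 2
```

```text
fine (array([437.8, 241.9]), array([18.7, 32.8]), 1.4133) 57 0.0347 [0.011 0.021]
fin (array([553.7,  56.4]), array([38.7, 79.9]), -0.0527) 372 0.0345 [0.006 0.016]
med (array([557.3, 374.1]), array([ 50.5, 139.3]), 0.0379) 684 0.0576 [-0.004 -0.004]
coarse (array([567. , 372.9]), array([ 55.9, 157.4]), 0.0658) 891 0.0568 [-0.118  0.183]
t 13.18 pos [0.4865 0.23   0.1313] yaw 2.952 turn 0.230 F [2.3 1.4 3. ] gap 0.998 grip 0.0 q1 0.30 q6 -1.08
dist 160.5
call 0 travel cm [-2.12  7.7   0.82] spin -0.115
call 1 travel cm [-2.98  7.41  0.82] spin -0.115
```

{"api": "play_rows", "payload": {
  "travel": [
    [-0.3,1,0],
    [-1,3.5,0],
    [-1.5,5.3,0.2],
    [-1.9,6.8,0.4],
    [-2.3,7.8,0.4]
  ],
  "spin": [-0.02,-0.05,-0.08,-0.1,-0.115],
  "hand": [100,100,100,100,100]
}}

```text
clock: 13.6
tool_pos: [0.5191, 0.3021, 0.1166]
ee_rot: [[-0.997, 0.072, -0.002], [0.072, 0.997, -0.001], [0.002, -0.001, -1.0]]
wrist_force: [0.3, 0.5, -0.3]
finger_gap: 1.002
gripper_force: 0.0
```

{"api": "play_rows", "payload": {
  "travel": [
    [-1,2,0.2],
    [-2,4.4,0.4],
    [-2.8,6.4,0.4],
    [-3.1,7.2,0.4],
    [-3.2,7.5,0.4]
  ],
  "spin": [-0.03,-0.06,-0.09,-0.11,-0.115],
  "hand": [100,100,100,100,100]
}}

```text
clock: 14.02
tool_pos: [0.557, 0.3742, 0.1134]
ee_rot: [[-0.999, -0.042, -0.001], [-0.042, 0.999, -0.001], [0.001, -0.001, -1.0]]
wrist_force: [0.1, -0.1, -0.3]
finger_gap: 0.997
gripper_force: 0.0
```

{"api": "play_rows", "payload": {
  "travel": [
    [0,0,0],
    [0,0,0],
    [0,0,0]
  ],
  "spin": [0,0,0],
  "hand": [100,100,100]
}}

```text
clock: 14.27
tool_pos: [0.5566, 0.3723, 0.1141]
ee_rot: [[-0.999, -0.039, -0.001], [-0.039, 0.999, -0.001], [0.001, -0.001, -1.0]]
wrist_force: [0.2, 0.1, -0.2]
finger_gap: 0.999
gripper_force: 0.0
```

```bash
python3 plan.py .5573 .374 .0425 .039 1
```

```text
t 14.27 pos [0.5566 0.3723 0.1141] yaw -3.102 turn -0.000 F [ 0.2  0.1 -0.2] gap 0.999 grip 0.0 q1 0.48 q6 -1.13
dist 71.6
call 0 travel cm [-0.07  0.17  7.16] spin 0.000
```

{"api": "play_rows", "payload": {
  "travel": [
    [-0.1,0.15,1.8],
    [-0.1,0.15,4],
    [-0.1,0.15,5.8],
    [-0.1,0.15,6.8],
    [-0.1,0.15,7.2]
  ],
  "spin": [0,0,0,0,0],
  "hand": [100,100,100,100,90]
}}

```text
clock: 14.68
tool_pos: [0.5565, 0.3733, 0.04]
ee_rot: [[-0.999, -0.039, -0.003], [-0.039, 0.999, -0.002], [0.004, -0.002, -1.0]]
wrist_force: [-0.1, -0.2, -0.7]
finger_gap: 0.903
gripper_force: 0.0
```

{"api": "play_rows", "payload": {
  "travel": [
    [0,0,0],
    [0,0,0],
    [0,0,0],
    [0,0,0],
    [0,0,0]
  ],
  "spin": [0,0,0,0,0],
  "hand": [78,70,65,60,57]
}}

```text
clock: 15.1
tool_pos: [0.5589, 0.375, 0.0439]
ee_rot: [[-0.999, -0.04, 0.002], [-0.04, 0.999, 0.001], [-0.002, 0.0, -1.0]]
wrist_force: [-0.6, -2.1, 1.6]
finger_gap: 0.569
gripper_force: 6.9
```

{"api": "play_rows", "payload": {
  "travel": [
    [0,0,0],
    [0,0,0],
    [0,0,0],
    [0,0,0],
    [0,0,0]
  ],
  "spin": [0,0,0,0,0],
  "hand": [53,48,40,30,30]
}}

```text
clock: 15.52
tool_pos: [0.559, 0.3751, 0.0444]
ee_rot: [[-0.999, -0.04, 0.002], [-0.04, 0.999, 0.001], [-0.002, 0.001, -1.0]]
wrist_force: [-0.4, -1.1, 5.7]
finger_gap: 0.553
gripper_force: 63.4
```

{"api": "play_rows", "payload": {
  "travel": [
    [0,0,-0.4],
    [0,0,-1.2],
    [0,0,-2.5],
    [0,0,-4],
    [0,0,-6]
  ],
  "spin": [0,0,0,0,0],
  "hand": [30,30,30,30,30]
}}

```text
clock: 15.93
tool_pos: [0.557, 0.3743, 0.1022]
ee_rot: [[-0.999, -0.04, -0.002], [-0.04, 0.999, -0.001], [0.002, -0.001, -1.0]]
wrist_force: [-0.4, -0.4, -4.3]
finger_gap: 0.555
gripper_force: 62.4
```

```bash
python3 plan.py .4784 -.0995 .1 .194 3
```

```text
t 15.93 pos [0.557  0.3743 0.1022] yaw -3.101 turn 0.154 F [-0.4 -0.4 -4.3] gap 0.555 grip 62.4 q1 0.48 q6 -1.13
dist 480.3
call 0 travel cm [  3.25 -15.68   0.07] spin -0.051
call 1 travel cm [  4.05 -15.49   0.07] spin -0.051
call 2 travel cm [  4.84 -15.26   0.07] spin -0.051
```

{"api": "play_rows", "payload": {
  "travel": [
    [0.3,-1.5,0],
    [0.9,-4.5,0],
    [1.6,-8,0],
    [2.4,-11.8,0],
    [3.2,-15.7,0]
  ],
  "spin": [-0.01,-0.02,-0.03,-0.04,-0.051],
  "hand": [30,30,30,30,30]
}}

```text
clock: 16.35
tool_pos: [0.5323, 0.2157, 0.1039]
ee_rot: [[-0.996, -0.093, 0.002], [-0.093, 0.996, 0.0], [-0.002, 0.0, -1.0]]
wrist_force: [1.5, -0.9, -3.6]
finger_gap: 0.554
gripper_force: 62.7
```

{"api": "play_rows", "payload": {
  "travel": [
    [0.9,-3.3,0],
    [1.7,-6.6,0],
    [2.5,-9.7,0],
    [3.3,-12.7,0],
    [4,-15.5,0]
  ],
  "spin": [-0.01,-0.02,-0.03,-0.04,-0.051],
  "hand": [30,30,30,30,30]
}}

```text
clock: 16.77
tool_pos: [0.5066, 0.057, 0.1039]
ee_rot: [[-0.99, -0.142, 0.002], [-0.142, 0.99, -0.0], [-0.002, -0.0, -1.0]]
wrist_force: [0.2, -0.4, -4.6]
finger_gap: 0.548
gripper_force: 62.7
```

{"api": "play_rows", "payload": {
  "travel": [
    [1.3,-4.2,0],
    [2.6,-8.2,0],
    [3.7,-11.8,0],
    [4.5,-14.3,0],
    [4.8,-15.3,0]
  ],
  "spin": [-0.01,-0.02,-0.03,-0.04,-0.051],
  "hand": [30,30,30,30,30]
}}

```text
clock: 17.18
tool_pos: [0.4807, -0.1033, 0.1042]
ee_rot: [[-0.982, -0.189, 0.002], [-0.189, 0.982, -0.002], [-0.002, -0.003, -1.0]]
wrist_force: [0.2, 0.9, -4.3]
finger_gap: 0.551
gripper_force: 63.0
```

{"api": "play_rows", "payload": {
  "travel": [
    [0,0,0.6],
    [0,0,1.8],
    [0,0,2.8],
    [0,0,3.6],
    [0,0,4]
  ],
  "spin": [0,0,0,0,0],
  "hand": [30,30,30,30,30]
}}

```text
clock: 17.6
tool_pos: [0.4794, -0.0982, 0.0598]
ee_rot: [[-0.981, -0.194, -0.004], [-0.194, 0.981, 0.001], [0.003, 0.002, -1.0]]
wrist_force: [0.2, 0.1, -4.3]
finger_gap: 0.551
gripper_force: 63.0
```

{"api": "play_rows", "payload": {
  "travel": [
    [0,0,0],
    [0,0,0],
    [0,0,0]
  ],
  "spin": [0,0,0],
  "hand": [30,30,30]
}}

```text
clock: 17.85
tool_pos: [0.4812, -0.0994, 0.0626]
ee_rot: [[-0.981, -0.193, 0.001], [-0.193, 0.981, -0.0], [-0.0, -0.0, -1.0]]
wrist_force: [0.0, -1.2, -4.1]
finger_gap: 0.551
gripper_force: 63.0
```

```bash
python3 plan.py .4801 -.0993 .0244 .194 1; python3 - <<'E'
from h import *
im=get_image("side"); save(im,"g6.png",(220,160,380,280),4)
E
```

```text
t 17.85 pos [ 0.4812 -0.0994  0.0626] yaw -2.948 turn 0.000 F [ 0.  -1.2 -4.1] gap 0.551 grip 63.0 q1 -0.36 q6 -2.12
dist 38.2
call 0 travel cm [0.11 0.03 3.82] spin -0.000
```

View pics/g6.png

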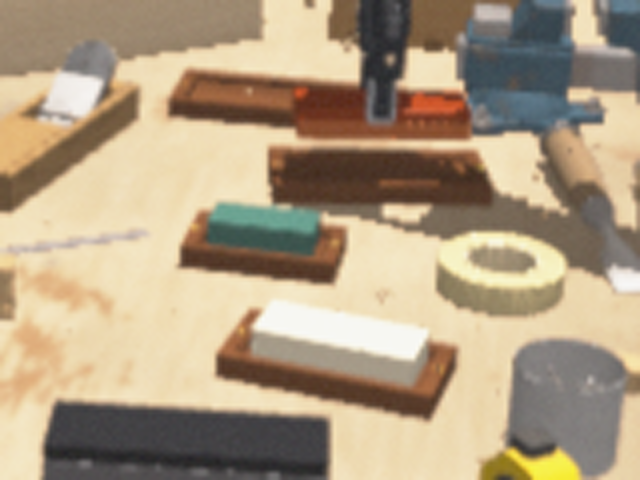

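The fine stone is seated at (340,340). The medium stone hangs level over its cradle at (380,110). Lower it.

{"api": "play_rows", "payload": {
  "travel": [
    [0.1,0,0.9],
    [0.1,0,1.8],
    [0.1,0,2.6],
    [0.1,0,3.1],
    [0.1,0,3.3]
  ],
  "spin": [0,0,0,0,0],
  "hand": [30,30,30,30,30]
}}

```text
clock: 18.32
tool_pos: [0.4785, -0.0995, 0.0274]
ee_rot: [[-0.981, -0.192, -0.003], [-0.192, 0.981, 0.001], [0.003, 0.002, -1.0]]
wrist_force: [0.6, -0.4, -4.2]
finger_gap: 0.553
gripper_force: 63.0
```

{"api": "play_rows", "payload": {
  "travel": [
    [0,0,0.1],
    [0,0,0.2],
    [0,0,0.3],
    [0,0,0.4],
    [0,0,0.4]
  ],
  "spin": [0,0,0,0,0],
  "hand": [30,30,30,30,30]
}}

```text
clock: 18.73
tool_pos: [0.4799, -0.0999, 0.0254]
ee_rot: [[-0.981, -0.192, 0.0], [-0.192, 0.981, -0.0], [-0.0, -0.0, -1.0]]
wrist_force: [0.3, -0.3, -4.0]
finger_gap: 0.553
gripper_force: 63.0
```

{"api": "play_rows", "payload": {
  "travel": [
    [0,0,0.05],
    [0,0,0.1],
    [0,0,0.15],
    [0,0,0.15],
    [0,0,0.15]
  ],
  "spin": [0,0,0,0,0],
  "hand": [30,30,30,30,30]
}}

```text
clock: 19.15
tool_pos: [0.48, -0.0999, 0.0243]
ee_rot: [[-0.981, -0.192, 0.0], [-0.192, 0.981, -0.0], [-0.0, -0.0, -1.0]]
wrist_force: [-1.8, 0.0, -0.0]
finger_gap: 0.549
gripper_force: 63.6
```

{"api": "play_rows", "payload": {
  "travel": [
    [0,0,0.05],
    [0,0,0.05],
    [0,0,0.05],
    [0,0,0.05],
    [0,0,0.05]
  ],
  "spin": [0,0,0,0,0],
  "hand": [30,30,52,55,58]
}}

```text
clock: 19.57
tool_pos: [0.4805, -0.1001, 0.0239]
ee_rot: [[-0.981, -0.192, 0.002], [-0.192, 0.981, -0.001], [-0.002, -0.001, -1.0]]
wrist_force: [-0.4, -0.6, -0.9]
finger_gap: 0.582
gripper_force: 0.0
```

{"api": "play_rows", "payload": {
  "travel": [
    [0,0,0],
    [0,0,0],
    [0,0,0],
    [0,0,0],
    [0,0,0]
  ],
  "spin": [0,0,0,0,0],
  "hand": [65,75,85,95,100]
}}

```text
clock: 19.98
tool_pos: [0.4799, -0.0999, 0.0233]
ee_rot: [[-0.981, -0.192, 0.0], [-0.192, 0.981, -0.0], [-0.0, -0.0, -1.0]]
wrist_force: [-0.5, 0.2, -0.2]
finger_gap: 1.003
gripper_force: 0.0
```

{"api": "play_rows", "payload": {
  "travel": [
    [0,0,-1],
    [0,0,-3],
    [0,0,-6],
    [0,0,-8],
    [0,0,-8.5]
  ],
  "spin": [0,0,0,0,0],
  "hand": [100,100,100,100,100]
}}

```text
clock: 20.4
tool_pos: [0.4825, -0.1008, 0.1134]
ee_rot: [[-0.981, -0.192, 0.008], [-0.192, 0.981, -0.003], [-0.007, -0.004, -1.0]]
wrist_force: [-0.3, -0.4, 1.0]
finger_gap: 0.998
gripper_force: 0.0
```

```bash
python3 - <<'E'
from m import *
im=get_image("top"); P=cloud(im); P[im["range_z"]==0]=-1; z=P[...,2]; 
for n,t,(a,b,c,d) in(("fine",.034,(170,200,222,285)),("fin",.034,(230,180,280,260)),("med",.037,(280,200,335,290)),("coarse",.03,(120,170,170,255))):
    s=np.zeros(z.shape,bool); s[b:d,a:c]=1; s&=(z>t-.006)&(z<.05)
    m=blob(s); Q=P[m]; print(n,rect(Q[:,:2]),m.sum(),np.median(Q[:,2]).round(4), np.linalg.lstsq(np.c_[Q[:,:2],np.ones(len(Q))],Q[:,2],rcond=None)[0][:2].round(3))
E
python3 plan.py .5609 .3728 .1 .086 3
```

```text
fine (array([481.4, 227.7]), array([ 44.2, 110.6]), -0.203) 599 0.0349 [ 0.001 -0.003]
fin (array([553.7,  56.4]), array([38.7, 80.1]), -0.0527) 371 0.035 [0.    0.008]
med (array([ 422.3, -123.5]), array([34. , 39.6]), -0.3083) 121 0.0377 [-0.003  0.004]
coarse (array([561. , 372.3]), array([ 57.2, 171.3]), 0.0894) 1111 0.0309 [ 0.    -0.003]
t 20.45 pos [ 0.4822 -0.1007  0.1125] yaw -2.948 turn -0.107 F [1.1 0.5 0.1] gap 1.003 grip 0.0 q1 -0.36 q6 -2.12
dist 480.2
call 0 travel cm [-5.61 14.99  0.42] spin 0.036
call 1 travel cm [-5.07 15.18  0.42] spin 0.036
call 2 travel cm [-4.52 15.35  0.42] spin 0.036
```

{"api": "play_rows", "payload": {
  "travel": [
    [-0.6,1.5,0],
    [-1.8,4.8,0],
    [-3,8.2,0],
    [-4.3,11.6,0],
    [-5.6,15,0]
  ],
  "spin": [0.01,0.015,0.02,0.03,0.036],
  "hand": [100,100,100,100,100]
}}

```text
clock: 20.87
tool_pos: [0.5049, 0.0596, 0.1068]
ee_rot: [[-0.988, -0.155, -0.002], [-0.155, 0.988, 0.0], [0.002, 0.0, -1.0]]
wrist_force: [0.5, -0.7, 0.4]
finger_gap: 1.001
gripper_force: 0.0
```

{"api": "play_rows", "payload": {
  "travel": [
    [-1,3.2,0],
    [-2.1,6.4,0],
    [-3.1,9.4,0],
    [-4.1,12.3,0],
    [-5.1,15.2,0]
  ],
  "spin": [0.01,0.015,0.02,0.03,0.036],
  "hand": [100,100,100,100,100]
}}

```text
clock: 21.28
tool_pos: [0.5315, 0.2177, 0.1065]
ee_rot: [[-0.993, -0.121, -0.003], [-0.121, 0.993, -0.001], [0.003, -0.0, -1.0]]
wrist_force: [0.7, -0.9, -0.1]
finger_gap: 0.999
gripper_force: 0.0
```

{"api": "play_rows", "payload": {
  "travel": [
    [-1.2,4.2,0],
    [-2.4,8.2,0],
    [-3.5,11.8,0],
    [-4.3,14.3,0.2],
    [-4.5,15.3,0.4]
  ],
  "spin": [0.01,0.015,0.02,0.03,0.036],
  "hand": [100,100,100,100,100]
}}

```text
clock: 21.7
tool_pos: [0.558, 0.3767, 0.1025]
ee_rot: [[-0.996, -0.088, -0.001], [-0.088, 0.996, 0.0], [0.001, 0.0, -1.0]]
wrist_force: [-0.3, -0.6, -0.3]
finger_gap: 0.999
gripper_force: 0.0
```

{"api": "play_rows", "payload": {
  "travel": [
    [0,0,0],
    [0,0,0],
    [0,0,0]
  ],
  "spin": [0,0,0],
  "hand": [100,100,100]
}}

```text
clock: 21.95
tool_pos: [0.5582, 0.3719, 0.1033]
ee_rot: [[-0.996, -0.084, -0.002], [-0.084, 0.996, -0.001], [0.002, -0.001, -1.0]]
wrist_force: [-0.7, -0.3, -0.4]
finger_gap: 1.001
gripper_force: 0.0
```

```bash
python3 plan.py .561 .3728 .0125 .087 1
```

```text
t 21.95 pos [0.5582 0.3719 0.1033] yaw -3.057 turn 0.003 F [-0.7 -0.3 -0.4] gap 1.001 grip 0.0 q1 0.48 q6 -1.18
dist 90.8
call 0 travel cm [-0.29  0.07  9.08] spin -0.003
```

{"api": "play_rows", "payload": {
  "travel": [
    [-0.2,0.1,1.8],
    [-0.3,0.1,4.3],
    [-0.3,0.1,6.8],
    [-0.3,0.1,8.2],
    [-0.3,0.1,8.8]
  ],
  "spin": [0,0,0,0,0],
  "hand": [100,100,100,100,100]
}}

```text
clock: 22.37
tool_pos: [0.5598, 0.3723, 0.0131]
ee_rot: [[-0.996, -0.083, -0.005], [-0.083, 0.997, -0.003], [0.005, -0.002, -1.0]]
wrist_force: [0.4, -0.1, -0.2]
finger_gap: 0.998
gripper_force: 0.0
```

{"api": "play_rows", "payload": {
  "travel": [
    [0,0,0.2],
    [0,0,0.2],
    [0,0,0.2],
    [0,0,0.2],
    [0,0,0.2]
  ],
  "spin": [0,0,0,0,0],
  "hand": [90,80,74,68,63]
}}

```text
clock: 22.78
tool_pos: [0.5629, 0.3747, 0.0162]
ee_rot: [[-0.996, -0.086, 0.003], [-0.086, 0.996, -0.0], [-0.003, -0.001, -1.0]]
wrist_force: [-0.0, -2.4, 4.5]
finger_gap: 0.63
gripper_force: 4.1
```

{"api": "play_rows", "payload": {
  "travel": [
    [0,0,0],
    [0,0,0],
    [0,0,0],
    [0,0,0],
    [0,0,0]
  ],
  "spin": [0,0,0,0,0],
  "hand": [58,52,45,35,35]
}}

```text
clock: 23.2
tool_pos: [0.563, 0.3749, 0.0167]
ee_rot: [[-0.996, -0.085, 0.003], [-0.085, 0.996, 0.0], [-0.003, -0.0, -1.0]]
wrist_force: [-0.5, -3.1, 5.4]
finger_gap: 0.612
gripper_force: 65.3
```

{"api": "play_rows", "payload": {
  "travel": [
    [0,0,-0.4],
    [0,0,-1.2],
    [0,0,-3],
    [0,0,-5.5],
    [0,0,-8]
  ],
  "spin": [0,0,0,0,0],
  "hand": [35,35,35,35,35]
}}

```text
clock: 23.62
tool_pos: [0.5595, 0.3741, 0.0924]
ee_rot: [[-0.996, -0.085, -0.005], [-0.085, 0.996, -0.002], [0.005, -0.002, -1.0]]
wrist_force: [0.9, 1.0, -7.7]
finger_gap: 0.611
gripper_force: 64.8
```

```bash
python3 plan.py .5688 -.2517 .095 -.027 4
```

```text
t 23.62 pos [0.5595 0.3741 0.0924] yaw -3.056 turn -0.112 F [ 0.9  1.  -7.7] gap 0.611 grip 64.8 q1 0.48 q6 -1.18
dist 625.8
call 0 travel cm [  1.1  -15.61  -0.06] spin 0.028
call 1 travel cm [  0.66 -15.63  -0.06] spin 0.028
call 2 travel cm [  0.22 -15.64  -0.06] spin 0.028
call 3 travel cm [ -0.22 -15.64  -0.06] spin 0.028
```

{"api": "play_rows", "payload": {
  "travel": [
    [0.1,-1.2,0],
    [0.3,-4,0],
    [0.6,-7.6,0],
    [0.9,-11.6,0],
    [1.1,-15.6,0]
  ],
  "spin": [0,0.01,0.015,0.02,0.028],
  "hand": [35,35,35,35,35]
}}

```text
clock: 24.03
tool_pos: [0.5617, 0.2163, 0.0919]
ee_rot: [[-0.998, -0.058, -0.003], [-0.058, 0.998, -0.001], [0.004, -0.001, -1.0]]
wrist_force: [1.3, -0.3, -7.2]
finger_gap: 0.612
gripper_force: 65.0
```

{"api": "play_rows", "payload": {
  "travel": [
    [0.1,-3.5,0],
    [0.3,-6.6,0],
    [0.4,-9.6,0],
    [0.5,-12.6,0],
    [0.7,-15.6,0]
  ],
  "spin": [0,0.01,0.015,0.02,0.028],
  "hand": [35,35,35,35,35]
}}

```text
clock: 24.45
tool_pos: [0.564, 0.0603, 0.0922]
ee_rot: [[-1.0, -0.029, -0.003], [-0.029, 1.0, 0.0], [0.003, 0.0, -1.0]]
wrist_force: [0.9, 0.7, -7.6]
finger_gap: 0.614
gripper_force: 65.0
```

{"api": "play_rows", "payload": {
  "travel": [
    [0,-3.1,0],
    [0.1,-6.2,0],
    [0.1,-9.3,0],
    [0.2,-12.5,0],
    [0.2,-15.6,0]
  ],
  "spin": [0,0.01,0.015,0.02,0.028],
  "hand": [35,35,35,35,35]
}}

```text
clock: 24.87
tool_pos: [0.5662, -0.0952, 0.0921]
ee_rot: [[-1.0, -0.001, -0.003], [-0.001, 1.0, 0.001], [0.003, 0.001, -1.0]]
wrist_force: [1.8, 1.9, -7.2]
finger_gap: 0.611
gripper_force: 65.0
```

{"api": "play_rows", "payload": {
  "travel": [
    [0,-4,0],
    [-0.1,-8,0],
    [-0.1,-11.8,0],
    [-0.2,-14.6,0],
    [-0.2,-15.6,0]
  ],
  "spin": [0,0.01,0.015,0.02,0.028],
  "hand": [35,35,35,35,35]
}}

```text
clock: 25.28
tool_pos: [0.5688, -0.2539, 0.0925]
ee_rot: [[-1.0, 0.031, -0.002], [0.031, 1.0, -0.001], [0.002, -0.001, -1.0]]
wrist_force: [-0.2, -0.5, -6.1]
finger_gap: 0.611
gripper_force: 65.2
```

{"api": "play_rows", "payload": {
  "travel": [
    [0,0,0],
    [0,0,0.8],
    [0,0,1.8],
    [0,0,2.5],
    [0,0,2.8]
  ],
  "spin": [0,0,0,0,0],
  "hand": [35,35,35,35,35]
}}

```text
clock: 25.7
tool_pos: [0.5689, -0.2474, 0.0631]
ee_rot: [[-1.0, 0.025, -0.004], [0.025, 1.0, 0.003], [0.004, 0.003, -1.0]]
wrist_force: [-1.2, 0.5, -7.0]
finger_gap: 0.608
gripper_force: 65.1
```

{"api": "play_rows", "payload": {
  "travel": [
    [0,0,0],
    [0,0,0],
    [0,0,0]
  ],
  "spin": [0,0,0],
  "hand": [35,35,35]
}}

```text
clock: 25.95
tool_pos: [0.571, -0.2495, 0.0667]
ee_rot: [[-1.0, 0.026, 0.001], [0.026, 1.0, -0.0], [-0.001, -0.0, -1.0]]
wrist_force: [0.3, -0.5, -6.1]
finger_gap: 0.61
gripper_force: 65.2
```

```bash
python3 plan.py .5706 -.2516 .0267 -.027 1; python3 - <<'E'
from h import *
im=get_image("side"); save(im,"g7.png",(220,150,380,270),4)
E
```

```text
t 25.95 pos [ 0.571  -0.2495  0.0667] yaw 3.116 turn -0.001 F [ 0.3 -0.5 -6.1] gap 0.610 grip 65.2 q1 -0.53 q6 -2.08
dist 40.1
call 0 travel cm [ 0.04 -0.21  4.  ] spin 0.001
```

View pics/g7.png

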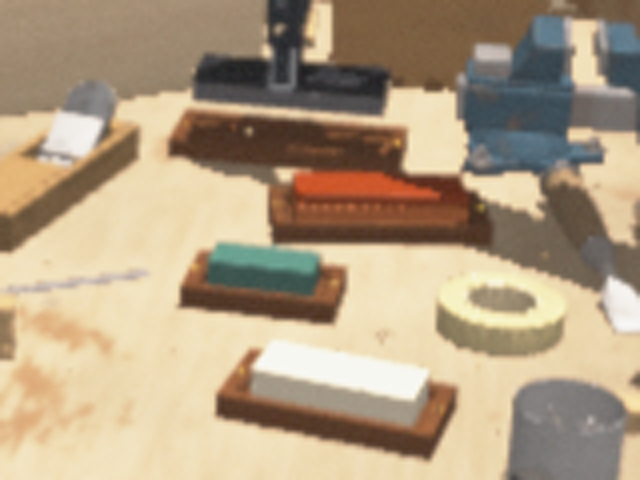

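The coarse stone hangs level over its cradle at (290,85), and the medium stone sits in its recess at (380,195). Lower the coarse stone.

{"api": "play_rows", "payload": {
  "travel": [
    [0,-0.2,0.9],
    [0,-0.2,1.9],
    [0,-0.2,2.8],
    [0,-0.2,3.3],
    [0,-0.2,3.5]
  ],
  "spin": [0,0,0,0,0],
  "hand": [35,35,35,35,35]
}}

```text
clock: 26.42
tool_pos: [0.5691, -0.251, 0.0288]
ee_rot: [[-1.0, 0.027, -0.003], [0.027, 1.0, 0.002], [0.003, 0.002, -1.0]]
wrist_force: [0.1, 0.9, -7.0]
finger_gap: 0.609
gripper_force: 65.2
```

{"api": "play_rows", "payload": {
  "travel": [
    [0,0,0.1],
    [0,0,0.2],
    [0,0,0.3],
    [0,0,0.4],
    [0,0,0.4]
  ],
  "spin": [0,0,0,0,0],
  "hand": [35,35,35,35,35]
}}

```text
clock: 26.83
tool_pos: [0.5707, -0.2518, 0.0275]
ee_rot: [[-1.0, 0.027, 0.0], [0.027, 1.0, -0.0], [-0.0, -0.0, -1.0]]
wrist_force: [-0.2, -0.1, -7.3]
finger_gap: 0.612
gripper_force: 65.2
```

{"api": "play_rows", "payload": {
  "travel": [
    [0,0,0.05],
    [0,0,0.1],
    [0,0,0.15],
    [0,0,0.15],
    [0,0,0.15]
  ],
  "spin": [0,0,0,0,0],
  "hand": [35,35,35,35,35]
}}

```text
clock: 27.25
tool_pos: [0.5708, -0.2519, 0.0268]
ee_rot: [[-1.0, 0.027, 0.0], [0.027, 1.0, -0.0], [-0.0, -0.0, -1.0]]
wrist_force: [-2.6, 1.3, 0.3]
finger_gap: 0.616
gripper_force: 66.0
```

Seated at the expected height. Release, rise and check.

{"api": "play_rows", "payload": {
  "travel": [
    [0,0,0.05],
    [0,0,0.05],
    [0,0,0.05],
    [0,0,0.05],
    [0,0,0.05]
  ],
  "spin": [0,0,0,0,0],
  "hand": [35,35,58,61,64]
}}

```text
clock: 27.67
tool_pos: [0.5715, -0.2523, 0.0263]
ee_rot: [[-1.0, 0.027, 0.002], [0.027, 1.0, -0.001], [-0.003, -0.001, -1.0]]
wrist_force: [0.4, 0.1, -0.1]
finger_gap: 0.642
gripper_force: 0.0
```

{"api": "play_rows", "payload": {
  "travel": [
    [0,0,0],
    [0,0,0],
    [0,0,0],
    [0,0,0],
    [0,0,0]
  ],
  "spin": [0,0,0,0,0],
  "hand": [72,82,92,100,100]
}}

```text
clock: 28.08
tool_pos: [0.5708, -0.2519, 0.0255]
ee_rot: [[-1.0, 0.027, 0.0], [0.027, 1.0, -0.0], [-0.0, -0.0, -1.0]]
wrist_force: [0.1, 0.7, 0.4]
finger_gap: 0.999
gripper_force: 0.0
```

{"api": "play_rows", "payload": {
  "travel": [
    [0,0,-1],
    [0,0,-3],
    [0,0,-6],
    [0,0,-9],
    [0,0,-12]
  ],
  "spin": [0,0,0,0,0],
  "hand": [100,100,100,100,100]
}}

```text
clock: 28.5
tool_pos: [0.5704, -0.2516, 0.1471]
ee_rot: [[-1.0, 0.027, 0.0], [0.027, 1.0, -0.0], [-0.0, -0.0, -1.0]]
wrist_force: [0.3, -0.4, -0.5]
finger_gap: 1.004
gripper_force: 0.0
```

{"api": "play_rows", "payload": {
  "travel": [
    [0,2,0],
    [0,5,0],
    [0,9,0],
    [0,13,0],
    [0,17,0]
  ],
  "spin": [0,0,0,0,0],
  "hand": [100,100,100,100,100]
}}

```text
clock: 28.92
tool_pos: [0.5751, -0.0804, 0.1464]
ee_rot: [[-1.0, 0.028, 0.001], [0.028, 1.0, -0.0], [-0.001, -0.0, -1.0]]
wrist_force: [0.1, 0.5, -0.1]
finger_gap: 1.002
gripper_force: 0.0
```

{"api": "play_rows", "payload": {
  "travel": [
    [0,4,0],
    [0,8,0],
    [0,12,0],
    [0,15,0],
    [0,16,0]
  ],
  "spin": [0,0,0,0,0],
  "hand": [100,100,100,100,100]
}}

```text
clock: 29.33
tool_pos: [0.5792, 0.0821, 0.1463]
ee_rot: [[-1.0, 0.023, 0.001], [0.023, 1.0, 0.001], [-0.001, 0.001, -1.0]]
wrist_force: [0.7, -0.3, 0.3]
finger_gap: 1.0
gripper_force: 0.0
```

{"api": "play_rows", "payload": {
  "travel": [
    [0,4,0],
    [0,8,0],
    [0,12,0],
    [0,15,0],
    [0,16,0]
  ],
  "spin": [0,0,0,0,0],
  "hand": [100,100,100,100,100]
}}

```text
clock: 29.75
tool_pos: [0.5836, 0.2413, 0.1461]
ee_rot: [[-1.0, 0.024, 0.001], [0.024, 1.0, 0.001], [-0.001, 0.001, -1.0]]
wrist_force: [-0.2, -0.1, -0.1]
finger_gap: 1.0
gripper_force: 0.0
```

```bash
python3 - <<'E'
from m import *
im=get_image("top"); save(im,"end.png",s=1.5); P=cloud(im); P[im["range_z"]==0]=-1; z=P[...,2]; 
for n,t,(a,b,c,d) in(("fine",.034,(170,200,222,285)),("fin",.034,(230,180,280,260)),("med",.037,(280,200,335,290)),("coarse",.04,(335,170,385,260))):
    s=np.zeros(z.shape,bool); s[b:d,a:c]=1; s&=(z>t-.006)&(z<.055)
    m=blob(s); Q=P[m]; print(n,rect(Q[:,:2]),m.sum(),np.median(Q[:,2]).round(4), np.linalg.lstsq(np.c_[Q[:,:2],np.ones(len(Q))],Q[:,2],rcond=None)[0][:2].round(3))
E
```

```text
fine (array([524.9, 237.4]), array([ 9. , 23.6]), -0.2217) 18 0.0353 [ 0.017 -0.387]
fin (array([553.8,  56.4]), array([38.7, 80.4]), -0.0527) 367 0.0348 [-0.006 -0.007]
med (array([ 478.3, -102.6]), array([ 50.4, 140.3]), 0.1949) 841 0.0377 [0.001 0.002]
coarse (array([ 568.3, -251.6]), array([ 56.6, 169.9]), -0.0189) 1089 0.0407 [ 0.002 -0.   ]
```

View pics/end.png

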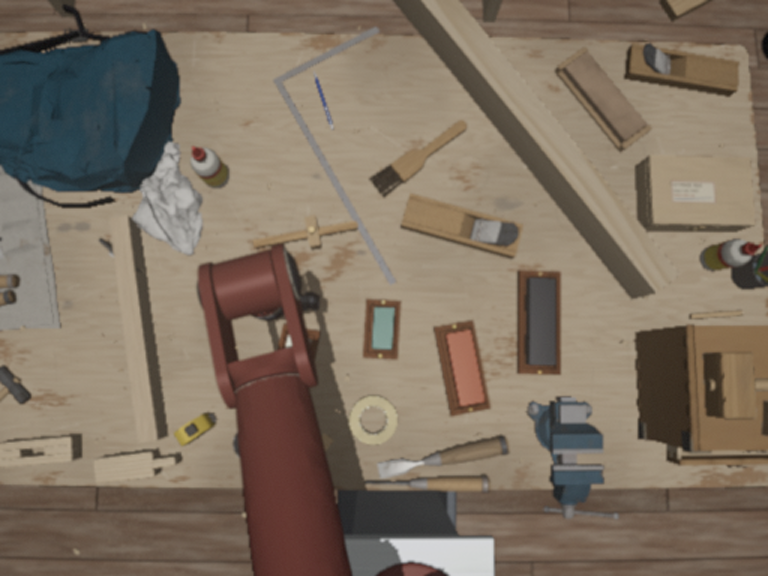

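The picture shows the finishing (382,328), medium (463,366) and coarse (540,320) stones flat in their recesses. The fine stone is under the arm here and was measured flat and seated earlier. The plane and gauge have not moved.

```bash
python3 -c "
from station import bot; print(bot.job_done())"
```

```text
the job is handed in; nothing more can be done
None
```

All four stones are lying flat and fully down in their own cradles, the plane and gauge are where they were, and the job was handed in at about 30 s of the 104 s allowed.

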